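# Pack up the seed-mosaic bench

### The job

Sort the mixed things on the packing bench into their places: stand both mosaic blocks end to end in the wooden packing cradle, put the filler tin upright in the shallow cardboard tray and the glue bottle upright in the square grey bin. Once both blocks are in the cradle, push the wooden wedge, thin end down, firmly into the gap that remains along the row until it will go no further, so that the blocks are locked tight. Let go of everything, and do not shift the roll of tape or the little carton of screws that stand among them.

Things in the scene. Friction and masses are not known exactly. Their poses are not given: they have to be found in the camera images.
- block_a: Mosaic block: pine, 46 (x) by 70 (y) by 58 mm high, its top covered with small red-brown and yellow seeds standing 3 mm proud. About 0.14 kg. Origin at the centre of its underside, z up, y along its length. block_a and block_b are alike: either order, either way round. Upright at the start.
- block_b: The second mosaic block, the same as block_a.
- wedge: Plain wooden wedge, 80 g, 85 mm tall, 45 mm wide in x (parallel faces: the good grip), tapering evenly in y from 44 mm thick at the head to 10 mm at the foot. Origin at the centre of the foot (thin end), z up. At the start it stands foot down, 6 mm above the bench, loosely between two rails (along x, tops 20 mm above the bench) of a fixed dark wood stand 64 by 58 mm. Lift it straight up.
- tin: Closed round tin of wood filler, 56 mm in diameter, 60 mm high, plain steel with a paper band, about 0.25 kg. Origin at the centre of its underside, z up. Stands upright at the start.
- bottle: White glue bottle, 44 mm in diameter up to 80 mm, above that a shoulder and a narrow grey nozzle, 118 mm high in all, about 0.12 kg. Origin at the centre of its underside, z up. Stands upright at the start.
- cradle: Fixed wooden trough, inside 66 wide (x) by 170 mm long (y), floor 8 thick. Walls 15 thick: sides low (top at 26), ends tall (top at 68). Origin: centre of underside, y along it. Blocks stand in a row, lengths along y, leaving 30 mm in all for the wedge, its taper along y. It pushes loose blocks together; tight with its foot 18 mm above the origin; 15 N on its head does it and friction holds it.
- tray: Shallow cardboard tray, fixed, for the tin: outside 130 (x) by 160 (y) by 26 mm high, walls and floor 4 mm thick. Origin at the centre of its underside, z up.
- bin: Square grey plastic bin with a small label lip on one side, fixed, for the glue bottle: outside 100 by 100 by 45 mm high, walls and floor 4 mm thick. Origin at the centre of its underside, z up.
- tape: Roll of clear tape lying flat, 76 mm outside, 48 mm hole, 30 mm high. Bystander: leave it where it is. Origin at the centre of its underside.
- carton: Small white and red carton of screws, 48 (x) by 66 (y) by 24 mm high. Bystander: leave it where it is. Origin at the centre of its underside.

How it is judged:
By the outcome, as a careful person would: the job done as asked, in the order asked, and still so for the second after the job is handed in, with the robot touching nothing.
It also fails if it takes over 128 s, if anything falls off the work surface, if the arm or the gripper's body presses on something with over 40 N, if the wrist force passes 120 N, or if a joint passes its speed limit or range.

### The arm

A 6-joint arm with a two-finger parallel gripper is mounted at the origin on the work surface. World frame = base frame: x ahead of the robot, y to its left, z up, the work surface at z = 0. Lengths are in mm, angles in rad, forces in N, time in s.
With the tool pointing down it reaches from about 300 to 850 mm from the base axis. Payload 5.4 kg.
Tool frame: the origin (TCP) lies on the mounting face of the last link; the fingertips stand 173 mm ahead of it and the grasp point (between the pads) lies 155 mm ahead of it; z points along the fingers, y is the line along which they close (so a half turn about z gives the same grasp; the last joint's range is limited). The gripper opens to 85 mm and grips with 20 to 120 N. Pads are 22 mm wide; open, the fingers measure 114 mm over their backs; the gripper's body (76 mm by 85 mm) begins 54 mm behind the grasp point. The pads swing forward as they close: fully open they stand 13 mm farther back than shut.
Start: joints at [-1.358, 0.158, 1.597, -0, 1.386, -0.21], TCP at [235.907, -524.362, 404.699] pointing down, gripper open.
Joint ranges: [-2.91, 2.91], [-0.94, 2.29], [0.18, 2.7], [-1.29, 4.43], [0.17, 2.64], [-3, 3]. Speed limits (rad/s): [2.57, 2.57, 3.14, 3.14, 3.14, 3.14].

### API

Orientations are given as a unit quaternion [w, x, y, z].
In Python, from rig import env gives the robot as it stands. The module is installed in compiled form; this text tells all that it offers. Calls block until the motion is done:
- env.move_ptp(position, orientation): joint-space move of the TCP to a pose.
- env.move_straight(position, attitude=None, vel=150, force_limit=None): straight line of the TCP; attitude=None keeps the orientation; vel is the mean speed in mm/s. With force_limit (N) it stops when the force on the tool has changed by that much, and returns True; else False.
- env.move_j(angles): joint-space move.
- env.gripper_to(opening, grasp_force=None): finger opening in mm; grasp_force is the grip in N (None keeps the last); returns when the fingers have stopped.
- env.pause(seconds).
- env.inverse_kinematics(position, orientation): joint angles nearest the present ones, or None.
- env.read_state(): the state.
- env.capture(name): name is "scene" or "top" or "wrist"; returns a dict with "image" (480x640x3 uint8, blue, green, red), "vertical_fov" (degrees; the focal length in pixels is half the picture's height over the tangent of half this angle, whatever the lens; pixels are square), "cx", "cy" (the principal point, pixels), "rvec" (rotation vector, rad) and "tvec" (3), from world to camera coordinates, as OpenCV has them. Camera axes: x right, y down, z forward; pixel columns grow to the right and rows downward; lengths in mm; the calibration is good to about 2 mm. A picture is of the moment at which its call begins. There is no depth.
A pose or a line that the arm cannot do raises env.IKError and nothing moves.
- env.job_done(): hands the job in; it is judged then, once.
The state is a dict: "time_s": time; "qpos": joint angles; "qvel": joint speeds; "joint_efforts": joint torques, N m; "tool_pos": TCP position; "eef_rot": TCP orientation; "force": force on the tool from outside, world axes, zero at the start; "torque": the same for the moment, N m; "gripper_width": finger opening in mm; "finger_force": force on a finger pad.
Only numpy, scipy, OpenCV 4.12 (cv2) and the standard library are available. Lean on these libraries where they do the work, as an engineer would, in place of code of your own. Each camera call takes 0.05 s, during which the arm holds its last target. There are 200 camera calls.

## Working session

There is one attempt and no reset: what is moved stays moved. The work goes in short steps, each a Python script; the robot and the scene stay as the last script left them, time stands still between calls to the robot, and variables do not carry over. Pictures are saved under pics/ and viewed, at most 14 in all, crops included, and the job is handed in when it is done.

```bash
mkdir -p pics; ls; python3 - <<'E'
from rig import env
import cv2,numpy as np
for n in ("top","scene"):
    c=env.capture(n); cv2.imwrite(f"pics/{n}0.png",c["image"])
    print(n,c["vertical_fov"],c["cx"],c["cy"],c["rvec"],c["tvec"])
    R=cv2.Rodrigues(np.array(c["rvec"],float))[0]; print((-R.T@np.array(c["tvec"]).ravel()).round())
s=env.read_state(); print(s)
E
```

```text
pics
top 48.892490188973596 325.3660631631826 245.91726158427653 [ 2.14447625 -2.16597921  0.16022742] [ -13.37481933  521.17584126 1009.35098306]
[ 378.   -6. 1071.]
scene 43.25422889537767 330.2514334018669 239.02972063390985 [ 1.01345798  2.49703366 -1.00194816] [ 369.18684757 -223.49503569 1470.31749674]
[1071.  597.  919.]
{'time_s': 0.1, 'qpos': array([-1.35813293e+00,  1.59006957e-01,  1.59810540e+00, -3.42425424e-05,
        1.38620243e+00, -2.10099974e-01]), 'qvel': array([-0.00034027, -0.00354085, -0.00252551, -0.00062357, -0.00139742,
       -0.00062855]), 'joint_efforts': array([-7.26771086e-04, -3.96990001e+01, -3.32337999e+01, -3.34717388e-04,
        4.17098738e-03,  1.62346578e-05]), 'tool_pos': array([ 235.83477189, -524.13657504,  403.80379591]), 'eef_rot': array([-8.61042104e-04,  9.77740930e-01,  2.09814041e-01, -1.79313060e-05]), 'force': array([ 0.95945287,  0.06561686, -0.58843525]), 'torque': array([ 0.02396148, -0.01337884,  0.00588131]), 'finger_force': 0.0, 'gripper_width': 85.52365155895356}
```

View pics/top0.png

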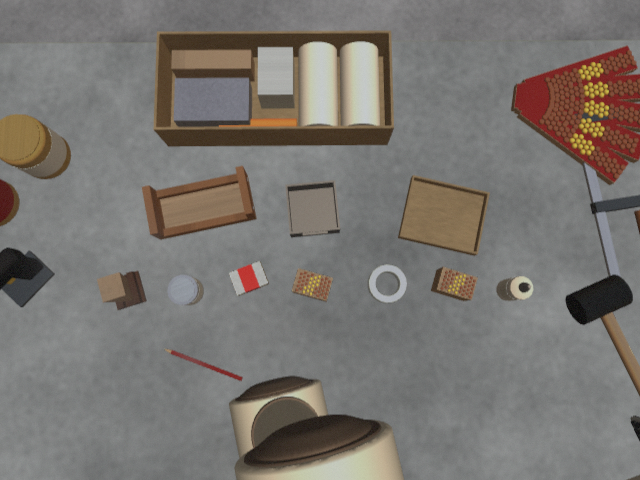

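View pics/scene0.png

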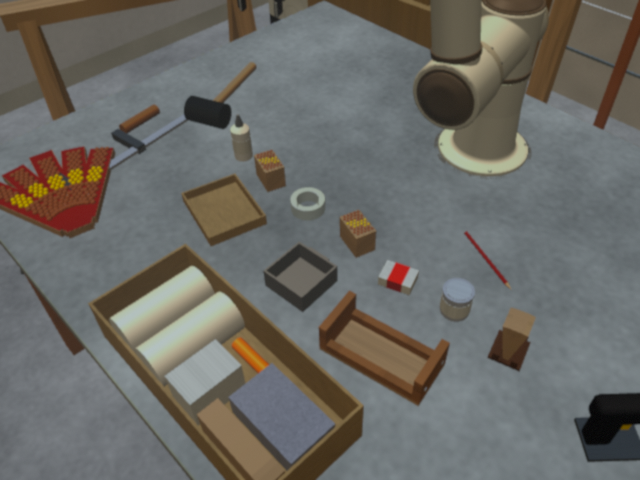

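The top view shows, by pixel: cradle (200,203), bin (313,209), tray (444,215), wedge in stand (113,289), tin (184,290), carton (248,278), blocks (313,284) and (455,283), tape (388,283) and bottle (517,288). The scene view agrees with this. Next I'll take wrist close-ups of each item.

```bash
cat > h.py <<'E'
from rig import env
import cv2,numpy as np
def K(c):
    h=c["image"].shape[0]; f=h/2/np.tan(np.radians(c["vertical_fov"]/2)); return np.array([[f,0,c["cx"]],[0,f,c["cy"]],[0,0,1]])
def cam(c):
    R=cv2.Rodrigues(np.array(c["rvec"],float).ravel())[0]; t=np.array(c["tvec"],float).ravel(); return R,t,-R.T@t
def px2w(c,uv,z):
    R,t,o=cam(c); d=(R.T@np.linalg.inv(K(c))@np.c_[np.atleast_2d(uv),np.ones(len(np.atleast_2d(uv)))].T).T
    return (o+d*((z-o[2])/d[:,2])[:,None])[:,:2]
def w2px(c,P):
    return cv2.projectPoints(np.atleast_2d(np.array(P,float)),np.array(c["rvec"],float),np.array(c["tvec"],float),K(c),None)[0][:,0]
def q(yaw): return [0,np.cos(yaw/2),np.sin(yaw/2),0]   # closing line at yaw+90deg
E
python3 - <<'E'
from h import *
import pickle
c=env.capture("top")
L=dict(cradle=((200,203),8),bin=((313,209),4),tray=((444,215),4),wedge=((111,288),85),tin=((183,290),60),carton=((248,278),24),b1=((312,285),60),tape=((388,283),30),b2=((457,283),60),bottle=((523,287),118))
P={k:px2w(c,[v[0]],v[1])[0] for k,v in L.items()}
for k,v in P.items(): print(k,v.round())
env.move_ptp([340,-250,420],q(0)); w=env.capture("wrist"); print(w["vertical_fov"],w["cx"],w["cy"],cam(w)[2], cam(w)[0].round(2), env.read_state()["tool_pos"],env.read_state()["qpos"])
cv2.imwrite("pics/w0.png",w["image"])
print(px2w(w,[(0,0),(640,0),(640,480),(0,480)],30).round())
E
```

```text
cradle [616. 237.]
bin [602.   6.]
tray [ 588. -264.]
wedge [439. 381.]
tin [435. 254.]
carton [460. 135.]
b1 [442.   8.]
tape [ 447. -142.]
b2 [ 443. -270.]
bottle [ 431. -375.]
61.94899222636677 321.82593904270027 234.89138594462207 [ 420.31755609 -250.92988893  389.84586365] [[-0.   -1.   -0.  ]
 [-0.95  0.    0.31]
 [-0.31  0.   -0.95]] [ 339.91271773 -250.83964242  420.11761493] [-9.23455826e-01 -2.69753672e-01  1.97654086e+00 -2.14067738e-04
  1.43448535e+00  6.48051965e-01]
[[ 499.    5.]
 [ 499. -503.]
 [  -3. -627.]
 [  -3.  131.]]
```

```bash
python3 - <<'E'
from h import *
import pickle
S={}
for n,(x,y) in dict(wedgetin=(420,320),b1=(420,60),b2=(420,-205),bottle=(420,-375),tray=(560,-264),bin=(570,6),cradle=(580,237)).items():
    env.move_ptp([x,y,400],q(0)); env.pause(.2); S[n]=env.capture("wrist")
pickle.dump(S,open("S.pkl","wb"))
im=[cv2.resize(S[n]["image"],(400,300),interpolation=cv2.INTER_AREA) for n in S]
cv2.imwrite("pics/m1.png",np.vstack([np.hstack(im[:2]),np.hstack(im[2:4])]))
cv2.imwrite("pics/m2.png",np.vstack([np.hstack(im[4:6]),np.hstack([im[6],im[6]*0])]))
print(env.read_state()["time_s"])
E
```

```text
10.625
```

View pics/m1.png

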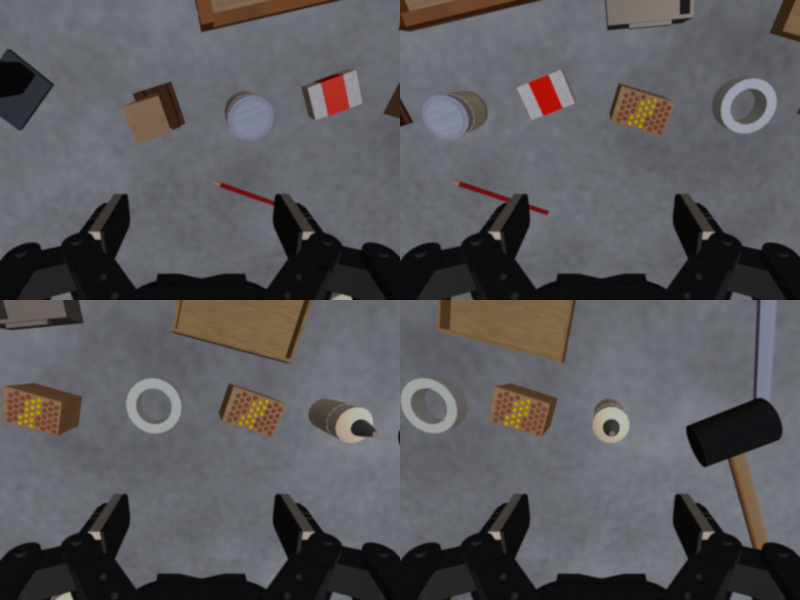

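View pics/m2.png

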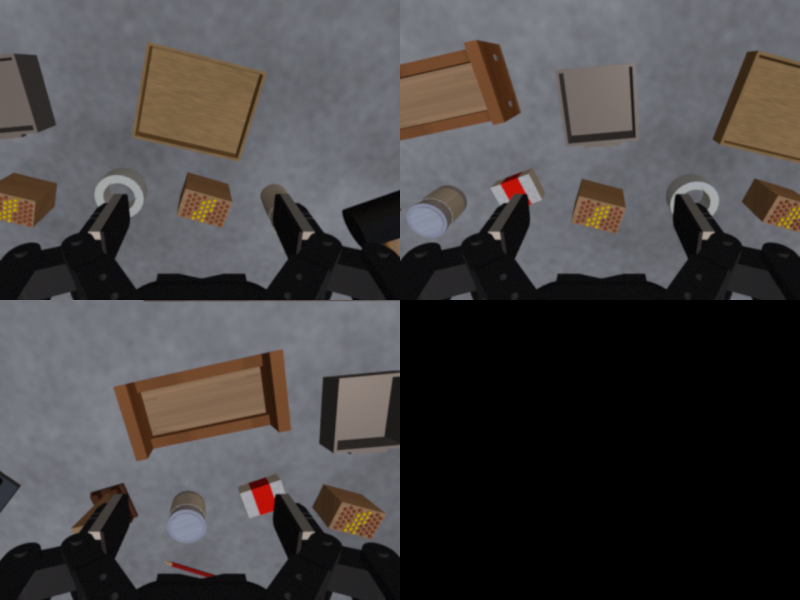

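The wrist tiles show everything clearly of the gripper. Next I'll zoom in to measure the corners.

```bash
cat > /tmp/z.py <<'E'
from h import *
import pickle
S=pickle.load(open("S.pkl","rb"))
def crop(n,x,y,w,h,s):
    im=cv2.resize(S[n]["image"][y:y+h,x:x+w],None,fx=s,fy=s,interpolation=cv2.INTER_CUBIC)
    for i in range(0,w,20): cv2.line(im,(i*s,0),(i*s,6),(0,255,0),1); cv2.putText(im,str(x+i),(i*s,16),0,.33,(0,255,0),1)
    for i in range(0,h,20): cv2.line(im,(0,i*s),(6,i*s),(0,255,0),1); cv2.putText(im,str(y+i),(8,i*s+4),0,.33,(0,255,0),1)
    return im
g=[crop("wedgetin",180,120,133,100,3),crop("b1",325,120,133,100,3),crop("b2",340,120,133,100,3),crop("bottle",270,120,133,100,3)]
cv2.imwrite("pics/z1.png",np.vstack([np.hstack(g[:2]),np.hstack(g[2:])]))
cv2.imwrite("pics/z2.png",crop("cradle",165,60,320,200,2)); 
E
PYTHONPATH=. python3 /tmp/z.py
```

```text
Traceback (most recent call last):
  File "h.py", line 1, in <module>
    from rig import env
ModuleNotFoundError: No module named 'rig'
```

```bash
python3 - < /tmp/z.py
```

```text
(no output)
```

View pics/z1.png

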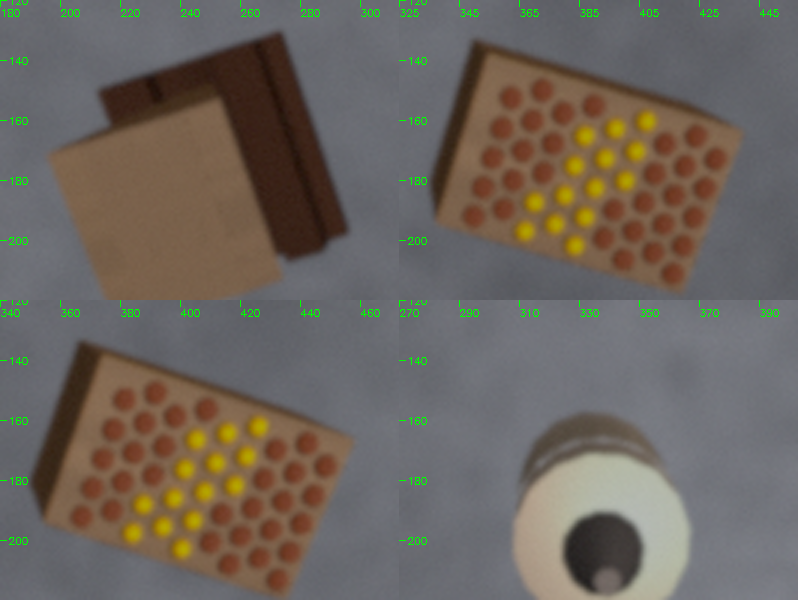

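View pics/z2.png

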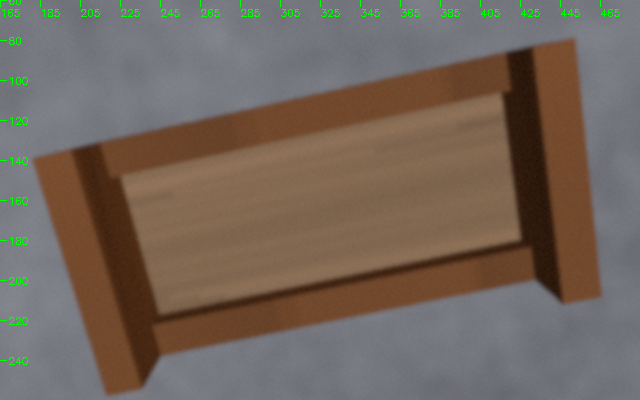

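```bash
python3 - <<'E'
from h import *
import pickle
S=pickle.load(open("S.pkl","rb"))
def o(sub,x,y,s,p): return [(a/s-sub[0]/s+x,b/s-sub[1]/s+y) for a,b in p]
def rep(n,c,px,z):
    P=px2w(c,px,z); e=np.diff(np.r_[P,P[:1]],axis=0)
    print(n,P.mean(0).round(1),"len",np.hypot(*e.T).round(1),"ang",np.degrees(np.arctan2(e[:,1],e[:,0])).round(1)); return P
rep("b1",S["b1"],o((400,0),325,120,3,[(487,52),(742,133),(685,291),(435,221)]),58)
rep("b2",S["b2"],o((0,300),340,120,3,[(103,352),(353,438),(287,597),(43,520)]),58)
W=px2w(S["wedgetin"],o((0,0),180,120,3,[(48,153),(221,97),(283,278)]),91);rep("wedge",S["wedgetin"],o((0,0),180,120,3,[(48,153),(221,97),(283,278)]),91); print("wedge c",(W[0]+W[2])/2)
rep("cradle top",S["cradle"],o((0,0),165,60,2,[(35,158),(575,38),(601,295),(108,394)]),68)
rep("cradle inner top",S["cradle"],o((0,0),165,60,2,[(72,150),(533,47),(563,302),(143,387)]),68)
rep("cradle floor",S["cradle"],o((0,0),165,60,2,[(120,175),(501,93),(521,241),(160,315)]),8)
rep("bin",S["bin"],[(251,114),(374,104),(378,221),(264,234)],45)
rep("tray",S["tray"],[(a*1.6,b*1.6) for a,b in[(149,44),(264,72),(239,159),(134,134)]],26)
print("bottle",px2w(S["bottle"],[(337.3,199.3)],80))
for n,p in(("wedgetin",(250,116)),("b1",(445,116)),("cradle",(187,526))):
    x,y=(p[0]%400)*1.6,(p[1]%300)*1.6; x=(p[0]-(400 if n=="b1" else 0))*1.6; y=(p[1]-(300 if n=="cradle" else 0))*1.6
    print("tin",px2w(S[n],[(x,y)],60))
E
```

```text
b1 [444.9   9.5] len [69.4 43.9 70.2 45.4] ang [-107.   164.9   74.2  -16.1]
b2 [ 444.5 -269.5] len [69.  44.7 69.6 45.5] ang [-108.2  162.8   72.4  -17.9]
wedge [450.8 375.7] len [42.9 44.7 61.4] ang [ -72.7 -163.7   60.6]
wedge c [441.55847114 380.47630246]
cradle top [610.5 231. ] len [199.   95.1 199.1  95.1] ang [ -78.2 -168.3  101.8   11.6]
cradle inner top [610.5 231.2] len [169.9  95.  169.6  95.1] ang [ -78.1 -168.2  101.9   11.9]
cradle floor [609.4 231.3] len [170.3  65.7 170.2  66. ] ang [ -78.4 -168.   101.7   12. ]
bin [599.    8.9] len [95.6 94.2 97.5 98.3] ang [ -85.7 -175.8   96.7    3.2]
tray [ 587.4 -259.5] len [153.3 125.6 156.  122.4] ang [-103.1  167.4   75.7  -13.9]
bottle [[ 433.85822986 -384.9279168 ]]
tin [[440.04823496 258.29435224]]
tin [[439.47474293 256.96867036]]
tin [[438.33846472 256.46502877]]
```

Cross-view positions agree to about 1 mm, so I'll pick and place the blocks now.

```bash
cat >> h.py <<'E'
D=np.radians
C=np.array([610.4,231.1]); U=np.array([np.cos(D(101.8)),np.sin(D(101.8))])
def stt(m): s=env.read_state(); print(m,"t%.1f w%.1f z%.1f F"%(s["time_s"],s["gripper_width"],s["tool_pos"][2]),s["force"].round(1))
def pick(xy,yaw,z,force,up=330,opening=85):
    env.gripper_to(opening)
    env.move_ptp([*xy,up],q(D(yaw))); hit=env.move_straight([*xy,z],vel=150,force_limit=15)
    if hit: stt("HIT"); raise SystemExit
    env.gripper_to(20,force); stt("grip"); env.move_straight([*xy,up],vel=200); stt("lifted")
def place(xy,yaw,z,up=330):
    env.move_ptp([*xy,up],q(D(yaw))); env.move_straight([*xy,z+15],vel=180)
    env.pause(.15); print("touch",env.move_straight([*xy,z-3],vel=25,force_limit=5)); stt("down")
def let(xy,opening,up=330):
    env.gripper_to(opening); env.move_straight([*xy,up],vel=200)
E
python3 - <<'E'
from h import *
pick((444.9,9.5),74.4,194,40)
p=C-47*U; place(p,101.8,202); let(p,65)
pick((444.5,-269.5),72.9,194,40)
p=C+29*U; place(p,101.8,202)
p=env.read_state()["tool_pos"]; t=p.copy(); t[:2]-=14*U; t[2]+=.5
print("push",env.move_straight(t,vel=25,force_limit=10), np.dot(p-env.read_state()["tool_pos"],[*U,0])); stt("")
let(env.read_state()["tool_pos"][:2],65)
cv2.imwrite("pics/a.png",env.capture("wrist")["image"])
E
```

```text
grip t13.9 w45.6 z194.6 F [-0.8  0.8  6.1]
lifted t14.7 w45.4 z328.4 F [-1.2  0.7 -2.1]
touch True
down t17.2 w45.6 z202.6 F [-0.1  0.1  3.5]
grip t21.9 w45.9 z194.7 F [0.3 0.5 3.9]
lifted t22.8 w45.5 z328.3 F [-1.2  0.5 -2.1]
touch True
down t26.2 w45.9 z202.7 F [-0.3 -0.6  3.2]
push True 8.9388725263903
 t26.7 w45.7 z202.7 F [-0.4  1.5  2.9]
```

View pics/a.png

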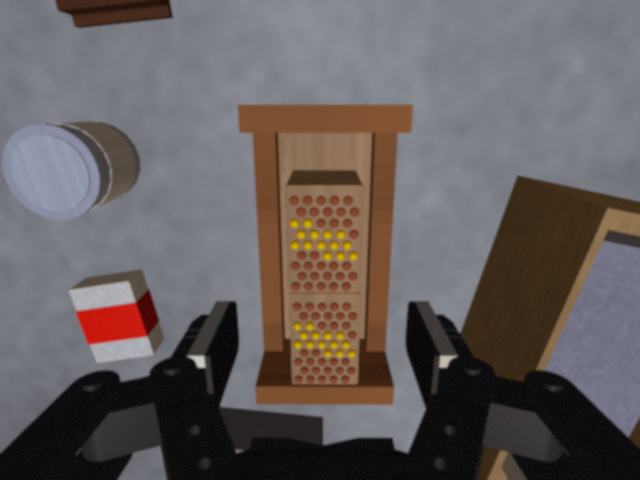

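The picture shows both blocks standing together against the near end wall, with the gap at the far end around pixel (325,155). Next is the wedge.

```bash
python3 - <<'E'
from h import *
pick((441.5,380.5),106.8,236,90,up=380)
p=C+70*U
env.move_ptp([*p,380],q(D(101.8))); env.move_straight([*p,310],vel=150); env.pause(.2)
print(env.move_straight([*p,242],vel=30,force_limit=28)); stt("wedge (248 expected)")
env.gripper_to(70); env.move_straight([*p,340],vel=200)
env.gripper_to(0); env.pause(.1)
stt("closed")
# press head with closed fingertips: head at ~103 -> TCP 276
env.move_straight([*p,284],vel=150); env.pause(.2)
print(env.move_straight([*p,262],vel=15,force_limit=28)); stt("press (276 expected)")
env.move_straight([*p,380],vel=200)
t=env.read_state()["tool_pos"]; env.move_ptp([*(C-20*U),400],q(D(101.8)))
c=env.capture("wrist"); s=env.capture("scene")["image"]
cv2.imwrite("pics/b.png",np.hstack([cv2.resize(c["image"],(400,300)),cv2.resize(s[260:420,290:490],(400,320))[:300]]))
E
```

```text
grip t30.6 w43.7 z236.9 F [-0.3 -0.5  3.6]
lifted t31.5 w43.7 z378.2 F [ 0.5 -0.5 -2. ]
False
wedge (248 expected) t35.4 w43.9 z246.1 F [-7.9 -4.7 18.5]
closed t37.2 w-0.0 z340.1 F [0.5 1.  0. ]
True
press (276 expected) t38.9 w0.2 z273.5 F [-1.6 -0.1  4.3]
```

View pics/b.png

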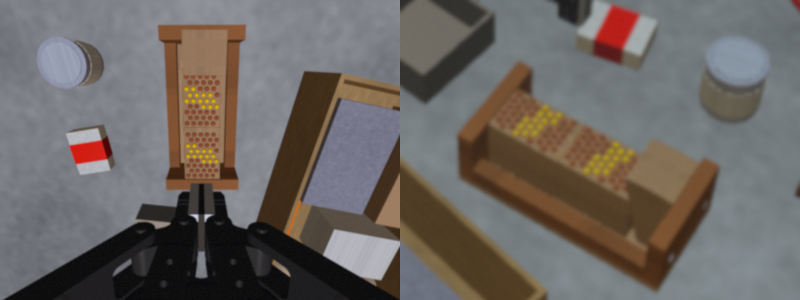

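The wedge is seated between the block and the far end wall, and the row is closed up. I'll press it once more to confirm, then move the tin and the bottle.

```bash
python3 - <<'E'
from h import *
p=C+70*U
env.move_ptp([*p,320],q(D(101.8))); env.move_straight([*p,282],vel=120); env.pause(.2)
env.move_straight([*p,262],vel=12,force_limit=6); stt("contact")
z=env.read_state()["tool_pos"][2]
print(env.move_straight([*p,z-15],vel=12,force_limit=28)); stt("press")
env.move_straight([*p,380],vel=200)
pick((439.5,257.5),90,200,50,up=360)
t=(587.4,-259.5); place(t,90,204,up=360); let(t,76,up=360)
pick((433.9,-384.9),75,227,35,up=380)
b=(600,8.9); place(b,90,231,up=390); let(b,70,up=390)
env.move_ptp([440,-100,420],q(D(0))); stt("end")
a=env.capture("top")["image"]; s=env.capture("scene")["image"]
cv2.imwrite("pics/c.png",np.hstack([a[150:330,80:560][:, :480],s[80:440,150:590][::2,::2]]))
cv2.imwrite("pics/c2.png",s[90:420,160:560]); cv2.imwrite("pics/c.png",a)
E
```

```text
contact t42.3 w-0.1 z273.6 F [-1.1 -0.8  5.2]
True
press t42.9 w-0.3 z273.5 F [-2.2 -0.9  5.9]
grip t46.6 w54.6 z201.0 F [-1.6  0.2  6.3]
lifted t47.6 w54.6 z358.3 F [-0.7 -0.3 -4. ]
touch True
down t51.2 w54.9 z205.0 F [-0.  -0.4  4.2]
grip t55.1 w43.2 z227.8 F [-2.2  0.2  5.9]
lifted t56.1 w42.7 z378.1 F [-0.9  0.2 -1.7]
touch True
down t59.3 w43.2 z231.8 F [-1.  -0.1  4.4]
end t61.8 w70.1 z419.4 F [-0.  -0.5 -0.1]
```

View pics/c2.png

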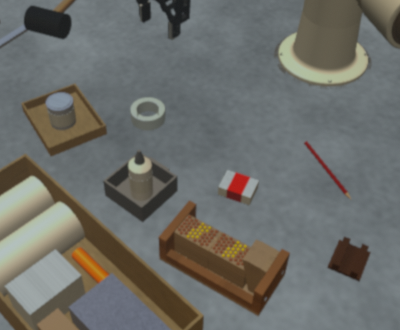

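View pics/c.png

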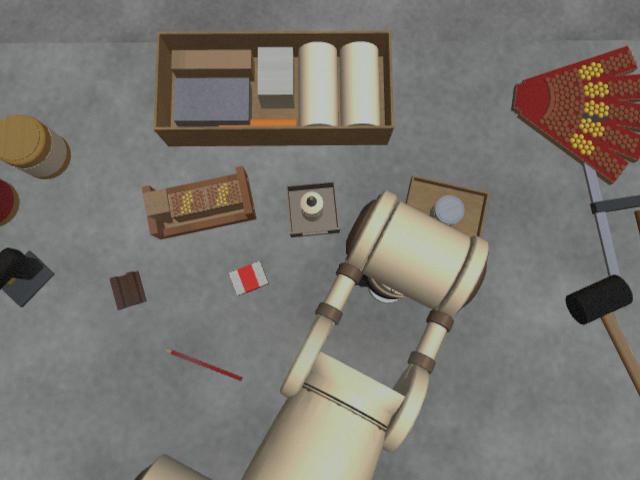

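Both pictures show the blocks and wedge in the cradle (195,202 in the top view), the bottle upright in the bin (312,205), the tin in the tray (448,210), and the tape and carton where they started. In the second press the wedge gave only 0.1 mm under 28 N, so it is tight.

```bash
python3 -c "
import sys" ; python3 - <<'E'
from rig import env
print(env.job_done())
E
```

```text
the job is handed in; nothing more can be done
None
```

The job is handed in, at about 62 s of the 128 s: both blocks are end to end in the cradle with the wedge pressed tight, the tin is in the tray, the bottle is in the bin, and the tape and carton look unmoved in the final pictures.

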